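# Load a battery stick into the spring clips of the cell tester

## Robot

A 7-joint arm with a two-finger parallel gripper is mounted at the origin on the work surface. World frame = base frame: x ahead of the robot, y to its left, z up, the work surface at z = 0. Lengths are in m, angles in rad, forces in N, time in s.
With the tool pointing down it reaches from about 0.4 to 0.85 m from the base axis. Payload 4.5 kg.
Tool frame: the origin (TCP) lies between the finger pads; the fingertips stand 11 mm ahead of it and the grasp point (between the pads) lies 8 mm behind it (r.tip_reach is the distance from the TCP to the fingertips, in m); x points along the fingers, y is the direction in which the jaws open and shut, and the axes are right-handed (so a half turn about x gives the same grasp; the last joint's range is limited). The gripper opens to 88 mm and grips with 3 to 60 N. Pads are 18 mm wide; open, the fingers measure 123 mm over their backs; the gripper's body (75 mm by 187 mm) begins 45 mm behind the grasp point.
Start: joints at [1.319, 0.689, -0.195, 1.565, 0.157, 0.902, -0.215], TCP at [0.176, -0.6, 0.25] pointing down, gripper open.
Joint ranges: [-3.01, 3.01], [-0.46, 2.08], [-1.47, 1.51], [0.13, 2.56], [-1, 4.14], [0.04, 2.09], [-2.66, 2.66]. Speed limits (rad/s): [2.57, 2.57, 3.14, 3.14, 3.14, 3.14, 3.14].

## Interface

Orientations are given as a unit quaternion [x, y, z, w].
In Python, from plant import r gives the robot as it stands.
- The arm moves only by the tool drive_tool, never from a script. Its argument "deltas" is a list of rows, each a list of 3 entries, a list of its own where there are three numbers: the turn, a rotation vector about the tool's x, y, z in degrees, then the shift along the tool's x, y, z in cm, then the finger opening in cm, from 0 to 8.81. A call has 1 to 12 rows; each row shifts and turns the commanded pose from where the row before left it, along the tool's axes as they then stand; what a row does not reach is not made up. A row lasts 1/12 s, in which the tool goes at most 41.7 mm and 7.16 degrees, less where a joint would pass 70% of its speed; a pose out of reach is approached as far as the arm can. A call is refused whole if a number of a shift passes 4.17 or a number of a turn 7.16, either way. A call with a gripper value outside its range is refused whole. The fingers move at their own pace and stop on an object; "force" is the grip in N (left out, the last holds). Time passes only in rows, so rows that do not move let the fingers close. It gives the time, the measured TCP pose, the force and the opening at its end, in the units of the state.
- r.get_state(): the state, without advancing time (a new reading comes with each control period).
- r.snapshot(name): name is "scene" or "top" or "wrist"; returns a dict with "color" (480x640x3 uint8, red, green, blue), "fov_y" (degrees; the focal length in pixels is half the picture's height over the tangent of half this angle, whatever the lens; pixels are square), "cx", "cy" (the principal point, pixels), "extrinsics" (4x4, takes a point from world to camera coordinates); the wrist camera has in their place "tool_from_camera" (4x4, takes a point from camera to tool coordinates, whose origin is the TCP and whose axes are the tool frame's). Camera axes: x right, y up, looking along -z (the intrinsics and any distortion apply to the point x, -y, -z); pixel columns grow to the right and rows downward; lengths in m; the calibration is good to about 2 mm. A picture is of the moment at which its call begins: read the wrist's pose just before it. There is no depth.
- r.finish_job(): hands the job in, once; it reports no verdict.
The state is a dict: "clock": time; "q": joint angles; "qd": joint speeds; "joint_torque": joint torques, N m; "tool_pos": TCP position; "eef_rot": TCP orientation; "contact_force": force on the tool from outside, world axes, zero at the start; "moment": the same for the moment, N m; "opening": opening from 0.0 (shut) to 1.0 (fully open).
Only numpy, scipy, OpenCV 4.12 (cv2) and the standard library are available. Lean on these libraries where they do the work, as an engineer would, in place of code of your own. Each camera call takes 0.05 s, during which the arm holds its last target. There are 200 camera calls.

## Task

On the repair bench three battery cells lie in a grey rack. Take the one that is both thick and long (the two-cell stick) and snap it sideways into the pair of spring clips on the cell tester, pressed fully home in both clips and roughly centred between them; either end may point either way. Do not drop it, and leave the thin stick and the short cell lying in the rack.

Things in the scene. Friction and masses are not known exactly. Their poses are not given: they have to be found in the camera images.
- stick_center (a point): Thick long battery stick, to be loaded: teal-sleeved cylinder 26 mm dia, 130 mm long, 180 g, grey ring at mid-length. Point: its centre, half-way along its axis; x = long axis. Starts level, axis 34 mm above the table, in one of three places of a fixed grey rack, on two 8 mm wide V supports (31 mm high) 26 mm either side of the place's middle (its centre within 10 mm of that).
- holder: Fixed cell tester, two steel C clips open upwards. Origin on table midway between them; x along the seated cell, z up. Clips at x = -42 and +42 mm, each 12 wide; mouth 36 wide at z 65, throat 19 at z 51, seat for 26 dia, axis home at z 42. Sprung jaws: 10 to 20 N straight down snaps a stick in; they centre it. 72 mm free between clips, bed top z 10. Case 48 high from x = +90 to +166, 80 wide.
- thin_stick_center (a point): Thin long stick, to be left alone: teal-sleeved cylinder 18 mm dia, 130 mm long. Point: its centre, 29 mm above the table; x = long axis. In another place of the rack; the places lie side by side, parallel, 80 mm from axis to axis. Between a place's V supports 44 mm are free for fingers, down to the rack's base plate, 6 mm thick.
- short_cell_center (a point): Short thick single cell, to be left alone: teal-sleeved cylinder 26 mm dia, 65 mm long. Point: its centre, 34 mm above the table; x = long axis. In the remaining place of the rack.
Not all that is in view belongs to the job. What is shaped like the part that bears stick_center but blue or pink is not meant.

How it is judged:
By the outcome, as a careful person would: the job done as asked, in the order asked, and still so for the second after the job is handed in, with the robot touching nothing.
It also fails if it takes over 42 s, if anything falls off the work surface, if the arm or the gripper's body presses on something with over 40 N, if the wrist force passes 120 N, or if a joint passes its speed limit or range.

## Working session

There is one attempt and no reset: what is moved stays moved. The work goes in short steps, Python scripts to look and compute and a tool call to move; the robot and the scene stay as the last step left them, time stands still between calls to the robot, and variables do not carry over. Pictures are saved under pics/ and viewed, about 8 in all and at most 12, crops included, and the job is handed in when it is done.

Besides the shell and the picture viewer there is one more tool, called after "Call:" as a command line: name --argument value ..., lists and objects as JSON in quotes. drive_tool: Moves the arm, as the interface text tells. Its arguments: {"type":"object","properties":{"deltas":{"type":"array","items":{"type":"array"}},"force":{"type":"number"}},"required":["deltas"]}

```bash
mkdir -p pics; ls; python3 - <<'E'
from plant import r
import cv2,pickle
for n in("scene","top"):
    s=r.snapshot(n); cv2.imwrite(f"pics/{n}0.png",s["color"][:,:,::-1]); pickle.dump(s,open(f"{n}.pkl","wb"))
    print({k:v for k,v in s.items() if k!="color"})
print(r.get_state())
E
```

```text
pics
{'fov_y': 42.59289602190111, 'cx': 328.7419421076085, 'cy': 241.62444035859986, 'extrinsics': array([[ 0.57821066,  0.81580817, -0.0113778 , -0.25010624],
       [-0.61113365,  0.44230079,  0.65641882,  0.21329028],
       [ 0.54054425, -0.37259501,  0.75431086, -1.62954726],
       [ 0.        ,  0.        ,  0.        ,  1.        ]])}
{'fov_y': 55.36045159251538, 'cx': 319.4959570799011, 'cy': 241.45165295308792, 'extrinsics': array([[-1.00430322e-03, -9.99777142e-01,  2.10869018e-02,
        -2.72028013e-03],
       [ 9.98415329e-01,  1.83979889e-04,  5.62742992e-02,
        -4.17353615e-01],
       [-5.62656376e-02,  2.11100025e-02,  9.98192640e-01,
        -9.04872292e-01],
       [ 0.00000000e+00,  0.00000000e+00,  0.00000000e+00,
         1.00000000e+00]])}
{'clock': 0.1, 'q': array([ 1.31879337,  0.68988844, -0.19450861,  1.56622552,  0.15731228,
        0.9025257 , -0.21507729]), 'qd': array([ 0.00048959, -0.00105547, -0.00073352, -0.0026691 ,  0.00137455,
        0.00120944,  0.00029619]), 'joint_torque': array([-3.14908997e-03, -5.28503287e+01, -1.27116680e+00, -1.53837436e+01,
       -5.24451071e-02,  1.97814574e-03,  5.94760490e-05]), 'tool_pos': array([ 0.1759989 , -0.59913449,  0.24900109]), 'eef_rot': array([-0.69976138, -0.10130673,  0.70002688, -0.10016649]), 'contact_force': array([-0.1592851 ,  1.07273361, -1.12149087]), 'moment': array([-0.01642657,  0.01651598,  0.0096736 ]), 'opening': 0.9988767137522206}
```

View pics/top0.png

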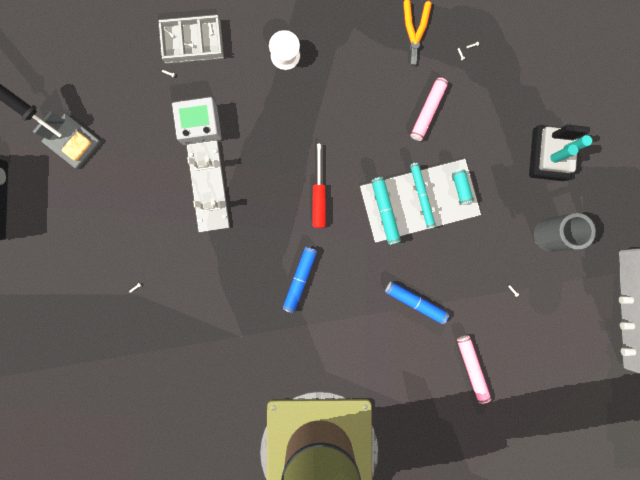

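View pics/scene0.png

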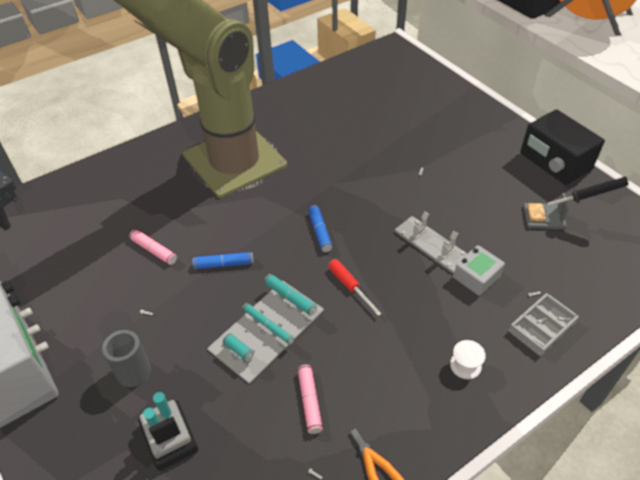

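Top picture, candidates: teal sticks in the rack at (386,210) thick and long, (423,195) thin and long, (462,187) short and thick. Teal objects at (575,150) stand in a holder, not in the rack. The (386,210) stick fits. I'll confirm it, and the tester at (205,175), in one enlarged crop.

```bash
python3 - <<'E'
import cv2,numpy as np
im=cv2.imread("pics/top0.png")
a=cv2.resize(im[152:252,352:485],None,fx=4,fy=4,interpolation=cv2.INTER_CUBIC)[:400,:480]
b=cv2.resize(im[135:235,170:250],None,fx=4,fy=4,interpolation=cv2.INTER_CUBIC)
cv2.imwrite("pics/crop1.png",np.hstack([a,b]))
E
```

```text
(no output)
```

View pics/crop1.png

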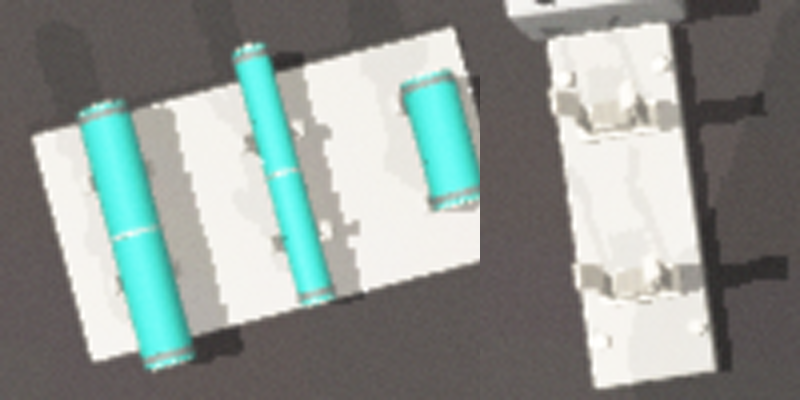

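The crop shows that the left stick is the thick long one (ends at (104,108) and (168,360), ring at (136,234)), next to the thin one and the short one. Tester: clip 1 is at about (616,108) and clip 2 at (641,277), with the case beyond clip 1.

```bash
cat > h.py <<'E'
import numpy as np,pickle
def ray(s,u,v,z,E=None):
    f=240/np.tan(np.radians(s["fov_y"]/2)); d=np.array([(u-s["cx"])/f,-(v-s["cy"])/f,-1])
    E=s["extrinsics"] if E is None else E
    R,t=E[:3,:3],E[:3,3]; c=-R.T@t; w=R.T@d
    return c+w*(z-c[2])/w[2]
E
python3 - <<'E'
from h import *
from plant import r
from scipy.spatial.transform import Rotation as Ro
s=pickle.load(open("top.pkl","rb"))
A=lambda x,y,z:ray(s,352+x/4,152+y/4,z); B=lambda x,y,z:ray(s,170+(x-480)/4,135+y/4,z)
def rep(n,p,q): print(n,p.round(4),q.round(4),"mid",((p+q)/2).round(4),"len",np.linalg.norm(p-q).round(4),"ang",np.degrees(np.arctan2(*(p-q)[1::-1])).round(1))
rep("stick",A(104,108,.038),A(168,360,.038)); print("ring",A(136,234,.047))
rep("clips",B(616,108,.06),B(641,277,.06))
rep("bedL",B(548,37,.01),B(595,388,.01)); rep("bedR",B(672,25,.01),B(715,370,.01))
st=r.get_state(); print(st["tool_pos"],Ro.from_quat(st["eef_rot"]).as_matrix().round(3))
w=r.snapshot("wrist"); print({k:v for k,v in w.items() if k!="color"})
E
```

```text
stick [ 0.5389 -0.1175  0.038 ] [ 0.4148 -0.1479  0.038 ] mid [ 0.4769 -0.1327  0.038 ] len 0.1277 ang 13.7
ring [ 0.475526   -0.13123961  0.047     ]
clips [0.5663 0.2182 0.06  ] [0.4853 0.2054 0.06  ] mid [0.5258 0.2118 0.06  ] len 0.082 ang 9.0
bedL [0.614  0.2645 0.01  ] [0.4363 0.2384 0.01  ] mid [0.5252 0.2515 0.01  ] len 0.1796 ang 8.3
bedR [0.6204 0.2022 0.01  ] [0.4454 0.1788 0.01  ] mid [0.5329 0.1905 0.01  ] len 0.1766 ang 7.6
[ 0.1759989  -0.59913449  0.24900109] [[-0.001  0.282 -0.959]
 [ 0.002 -0.959 -0.282]
 [-1.    -0.002  0.   ]]
{'fov_y': 69.64019293380736, 'cx': 316.884561878214, 'cy': 235.80422797260562, 'tool_from_camera': array([[ 1.64979349e-04,  2.67759348e-01, -9.63485809e-01,
        -1.34803816e-01],
       [ 9.99999456e-01, -1.03680591e-03, -1.16903866e-04,
         6.34682303e-04],
       [-1.03024989e-03, -9.63485265e-01, -2.67759373e-01,
        -6.76951614e-02],
       [ 0.00000000e+00,  0.00000000e+00,  0.00000000e+00,
         1.00000000e+00]])}
```

Call:
drive_tool --deltas '[[[0,0,0],[0,-2.6,-3.0],8.8],[[0,0,0],[0,-2.6,-3.0],8.8],[[0,0,0],[0,-2.6,-3.0],8.8],[[0,0,0],[0,-2.6,-3.0],8.8],[[0,0,0],[0,-2.6,-3.0],8.8],[[0,0,0],[0,-2.6,-3.0],8.8],[[0,0,0],[0,-2.6,-3.0],8.8],[[0,0,0],[0,-2.6,-3.0],8.8],[[0,0,0],[0,-2.6,-3.0],8.8],[[0,0,0],[0,-2.6,-3.0],8.8],[[0,0,0],[0,-2.6,-3.0],8.8],[[0,0,0],[0,-2.6,-3.0],8.8]]'

```text
clock: 1.15
tool_pos: [0.4342, -0.197, 0.2497]
eef_rot: [-0.7, -0.101, 0.7, -0.101]
contact_force: [0.7, -0.1, 0.9]
opening: 0.996
```

Call:
drive_tool --deltas '[[[0,0,0],[1.5,-2.0,-2.4],8.8],[[0,0,0],[1.5,-2.0,-2.4],8.8],[[2.7,0,0],[1.0,-1.0,-1.2],8.8],[[0,0,0],[0,0,0],8.8],[[0,0,0],[0,0,0],8.8],[[0,0,0],[0,0,0],8.8]]'

```text
clock: 1.65
tool_pos: [0.4764, -0.1353, 0.2099]
eef_rot: [-0.702, -0.084, 0.702, -0.084]
contact_force: [0.5, 0.3, -0.3]
opening: 0.999
```

```bash
cat >> h.py <<'E'
def wrist(name):
    from plant import r
    from scipy.spatial.transform import Rotation as Ro
    import cv2
    st=r.get_state(); s=r.snapshot("wrist"); T=np.eye(4); T[:3,:3]=Ro.from_quat(st["eef_rot"]).as_matrix(); T[:3,3]=st["tool_pos"]
    s["extrinsics"]=np.linalg.inv(T@s["tool_from_camera"]); s["T"]=T
    pickle.dump(s,open(name+".pkl","wb")); cv2.imwrite(f"pics/{name}.png",s["color"][:,:,::-1])
    print(st["tool_pos"],T[:3,:3].round(3).tolist())
E
python3 -c "from h import *; wrist('w1')"
```

```text
[ 0.47641044 -0.13526032  0.20992229] [[-0.001, 0.236, -0.972], [-0.001, -0.972, -0.236], [-1.0, 0.001, 0.001]]
```

View pics/w1.png

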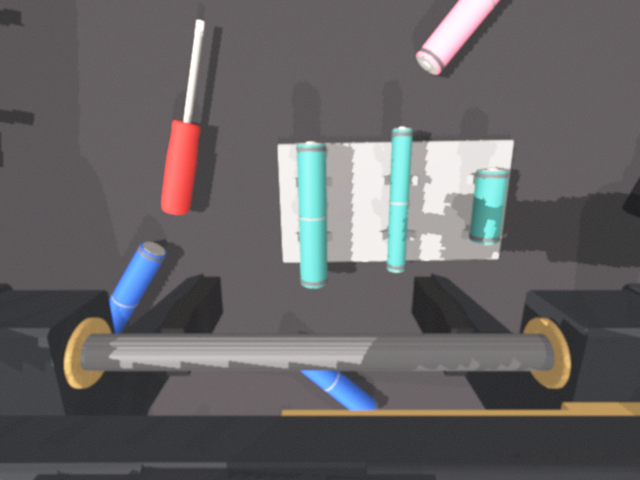

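The wrist picture shows the thick stick from (311.5,148) to (314.5,283) with its ring at (312.5,218.5). The thin stick and the short cell are to its right, and the rack plate spans rows 143–262.

```bash
python3 - <<'E'
from h import *
s=pickle.load(open("w1.pkl","rb"))
p,q,m=ray(s,311.5,147,.037),ray(s,314.5,284,.037),ray(s,312.7,218.5,.047)
print(p,q,"len",np.linalg.norm(p-q),"ang",np.degrees(np.arctan2(*(p-q)[1::-1])),"ring",m)
a,b=ray(s,279,143,.006),ray(s,283,263,.006); print("plate left edge",a,b,"mid",(a+b)/2, np.degrees(np.arctan2(*(a-b)[1::-1])))
R=s["T"][:3,:3]
for n,x in(("ring",m),("mid",(p+q)/2),("platemid",(a+b)/2)): print(n,"tool delta cm",(100*R.T@(x-s["T"][:3,3])).round(2))
E
```

```text
[ 0.53542429 -0.11697844  0.037     ] [ 0.41179407 -0.14950934  0.037     ] len 0.12783853121668026 ang 14.742105933850665 ring [ 0.47641199 -0.13232529  0.047     ]
plate left edge [ 0.53099634 -0.08591084  0.006     ] [ 0.41384237 -0.11506571  0.006     ] mid [ 0.47241936 -0.10048828  0.006     ] 13.974722251572942
ring tool delta cm [16.29 -0.3  -0.08]
mid tool delta cm [17.29 -0.28  0.21]
platemid tool delta cm [20.39 -3.49 -0.45]
```

Call:
drive_tool --deltas '[[[-0.5,0,0],[3.0,-0.3,0],8.8],[[0,0,0],[3.0,0,0],8.8],[[0,0,0],[3.0,0,0],8.8],[[0,0,0],[3.0,0,0],8.8],[[0,0,0],[2.5,0,0],8.8],[[0,0,0],[2.0,0,0],8.8],[[0,0,0],[1.2,0,0],8.8],[[0,0,0],[0.7,0,0],8.8],[[0,0,0],[0,0,0],8.8],[[0,0,0],[0,0,0],8.8]]'

```text
clock: 2.53
tool_pos: [0.4765, -0.1321, 0.0263]
eef_rot: [0.702, 0.087, -0.702, 0.087]
contact_force: [-0.2, 0.1, 0.7]
opening: 0.999
```

Call:
drive_tool --deltas '[[[0,0,0],[0,0,0],5],[[0,0,0],[0,0,0],4],[[0,0,0],[0,0,0],3],[[0,0,0],[0,0,0],2],[[0,0,0],[0,0,0],2],[[0,0,0],[0,0,0],1],[[0,0,0],[0,0,0],1],[[0,0,0],[0,0,0],1],[[0,0,0],[0,0,0],1],[[0,0,0],[0,0,0],1]]' --force 50

```text
clock: 3.37
tool_pos: [0.4764, -0.1311, 0.0257]
eef_rot: [0.702, 0.087, -0.702, 0.087]
contact_force: [-0.0, 0.2, 1.2]
opening: 0.273
```

Call:
drive_tool --deltas '[[[0,0,0],[-1.0,0,0],1],[[0,0,0],[-2.0,0,0],1],[[0,0,0],[-3.0,0,0],1],[[0,0,0],[-3.0,0,0],1],[[0,0,0],[-3.0,-1.4,-0.2],1],[[0,0,0],[-2.0,-3.0,-0.5],1],[[1,0,0],[-0.5,-3.5,-0.5],1],[[1,0,0],[0,-4.0,-0.5],1],[[1,0,0],[0,-4.0,-0.6],1],[[1,0,0],[0,-4.0,-0.7],1],[[1,0,0],[0,-3.0,-0.5],1],[[1,0,0],[0,-2.0,-0.3],1]]'

```text
clock: 4.37
tool_pos: [0.4595, 0.1246, 0.1712]
eef_rot: [0.705, 0.053, -0.705, 0.051]
contact_force: [1.7, -0.5, -2.5]
opening: 0.275
```

Call:
drive_tool --deltas '[[[0,0,0],[0,-1,0],1],[[0,0,0],[0,0,0],1],[[0,0,0],[0,0,0],1],[[0,0,0],[0,0,0],1]]'

```text
clock: 4.7
tool_pos: [0.4588, 0.1277, 0.1708]
eef_rot: [-0.705, -0.049, 0.706, -0.05]
contact_force: [-0.2, 0.5, -2.0]
opening: 0.277
```

```bash
python3 -c "from h import *; wrist('w2')"
```

```text
[0.45882967 0.12767248 0.17080737] [[-0.001, 0.139, -0.99], [-0.002, -0.99, -0.139], [-1.0, 0.002, 0.001]]
```

View pics/w2.png

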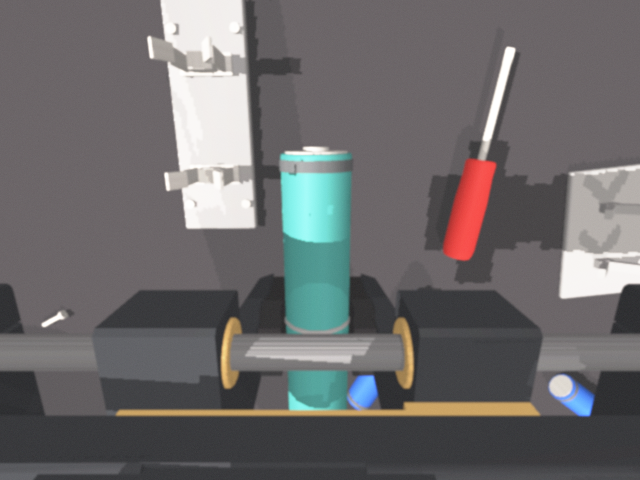

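The tester is upper left. Its clip jaws are near (161,48)/(208,50) and (177,181)/(218,176), and the bed's near end is at (187,228)–(256,227). The held stick's ring is near (318,320). I'll enlarge the clips.

```bash
python3 - <<'E'
import cv2
im=cv2.imread("pics/w2.png")[0:235,130:280]
cv2.imwrite("pics/crop2.png",cv2.resize(im,None,fx=2.5*1.0,fy=2.5,interpolation=cv2.INTER_CUBIC))
E
```

```text
(no output)
```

View pics/crop2.png

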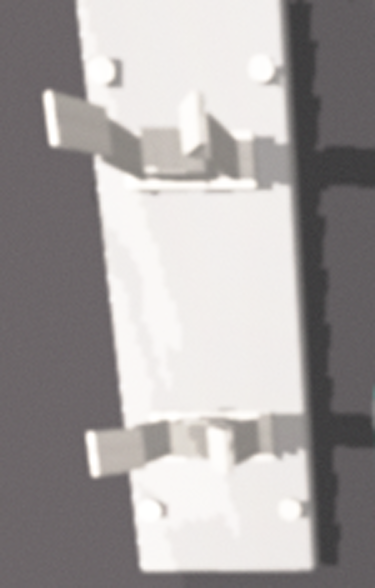

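```bash
python3 - <<'E'
from h import *
s=pickle.load(open("w2.pkl","rb"))
P=lambda x,y,z:ray(s,130+x/2.5,y/2.5,z)
l1,r1,l2,r2=P(50,118,.065),P(202,121,.065),P(91,454,.065),P(231,450,.065)
print("mouths",np.linalg.norm(l1-r1),np.linalg.norm(l2-r2))
c1,c2=(l1+r1)/2,(l2+r2)/2
ang=lambda d:np.degrees(np.arctan2(d[1],d[0])).round(2)
for a,b,n in((c1,c2,"clips"),(l1,l2,"left"),(r1,r2,"right")): print(n,a,b,"len",np.linalg.norm(a-b),"ang",ang(a-b),"mid",(a+b)/2)
# bed centreline at z .01
e=[P(78,0,.01),P(143,570,.01),P(287,0,.01),P(314,570,.01)]
print("bed",e,ang(e[0]-e[1]),ang(e[2]-e[3]),"width",np.linalg.norm(e[0]-e[2]),np.linalg.norm(e[1]-e[3]))
b=[P(104,70,.012),P(263,68,.012),P(152,509,.012),P(290,509,.012)]
print("bolts",b,"mid",sum(b)/4,"ang",ang((b[0]+b[1]-b[2]-b[3])/2))
R=s["T"][:3,:3];T=s["T"][:3,3]
rg=ray(s,318,326,.179+.013-.0085+0); print("ring",rg,"tool cm",100*R.T@(rg-T))
E
```

```text
mouths 0.03809505215182123 0.038885243116919196
clips [0.56914644 0.22889551 0.065     ] [0.48707335 0.21638351 0.065     ] len 0.08302134141844503 ang 8.67 mid [0.5281099  0.22263951 0.065     ]
left [0.56680094 0.24779807 0.065     ] [0.48380111 0.2355488  0.065     ] len 0.0838988429441967 ang 8.4 mid [0.52530103 0.24167343 0.065     ]
right [0.57149195 0.20999295 0.065     ] [0.49034558 0.19721823 0.065     ] len 0.0821457613831385 ang 8.95 mid [0.53091877 0.20360559 0.065     ]
bed [array([0.60927951, 0.2653322 , 0.01      ]), array([0.43567521, 0.23899527, 0.01      ]), array([0.61807462, 0.20356515, 0.01      ]), array([0.44413653, 0.17920064, 0.01      ])] 8.63 7.97 width 0.06239008874858168 0.06039032655293651
bolts [array([0.59123807, 0.25630321, 0.012     ]), array([0.59854486, 0.20876865, 0.012     ]), array([0.45846826, 0.23611687, 0.012     ]), array([0.46512518, 0.18911007, 0.012     ])] mid [0.52834409 0.2225747  0.012     ] ang 8.51
ring [0.45582615 0.12598787 0.1835    ] tool cm [-1.26881307  0.12697232  0.32188586]
```

Call:
drive_tool --deltas '[[[-0.5,0,0],[0,-2.0,-2.0],1],[[0,0,0],[0,-2.4,-2.4],1],[[0,0,0],[0,-2.4,-2.3],1],[[0,0,0],[0,-1.6,-1.5],1],[[0,0,0],[2,0,0],1],[[0,0,0],[3,0,0],1],[[0,0,0],[2,0,0],1],[[0,0,0],[1,0,0],1],[[0,0,0],[0,0,0],1],[[0,0,0],[0,0,0],1],[[0,0,0],[0,0,0],1]]' --force 60

```text
clock: 5.67
tool_pos: [0.5286, 0.225, 0.0919]
eef_rot: [0.706, 0.053, -0.704, 0.053]
contact_force: [0.5, -0.0, -1.2]
opening: 0.273
```

```bash
python3 -c "
from h import *; wrist('w3')
s=pickle.load(open('w3.pkl','rb'));print(100*s['T'][:3,:3].T@(np.array([.5282,.2226,.034])-s['T'][:3,3]))"
```

```text
[0.52863234 0.22496597 0.09186817] [[0.002, 0.15, -0.989], [0.001, -0.989, -0.15], [-1.0, -0.0, -0.002]]
[5.78657683 0.22909255 0.0902305 ]
```

View pics/w3.png

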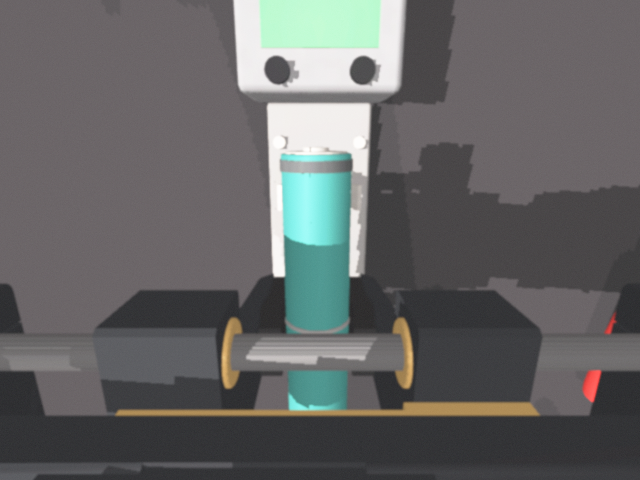

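The stick is over the tester: bolts at (280,142) and (360,142), with the stick centred near column 316.5. That is about 2 mm left of the tester, which agrees with the computed offset.

Call:
drive_tool --deltas '[[[0,0,0],[0.8,0.2,0.1],1],[[0,0,0],[1.2,0,0],1],[[0,0,0],[1.0,0,0],1],[[0,0,0],[0.5,0,0],1],[[0,0,0],[0.3,0,0],1],[[0,0,0],[0.3,0,0],1],[[0,0,0],[0,0,0],1]]'

```text
clock: 6.3
tool_pos: [0.5267, 0.2236, 0.05]
eef_rot: [-0.705, -0.054, 0.705, -0.053]
contact_force: [-2.5, -0.6, 2.8]
opening: 0.269
```

Call:
drive_tool --deltas '[[[0,0,0],[0.3,0,0],1],[[0,0,0],[0.3,0,0],1],[[0,0,0],[0.3,0,0],1],[[0,0,0],[0,0,0],1]]'

```text
clock: 6.63
tool_pos: [0.5286, 0.2239, 0.0419]
eef_rot: [0.707, 0.054, -0.704, 0.053]
contact_force: [0.4, -0.5, 5.8]
opening: 0.273
```

Call:
drive_tool --deltas '[[[0,0,0],[0.3,0,0],1],[[0,0,0],[0.3,0,0],1],[[0,0,0],[0.2,0,0],1],[[0,0,0],[0,0,0],1],[[0,0,0],[0,0,0],1]]'

```text
clock: 7.05
tool_pos: [0.5276, 0.2237, 0.0333]
eef_rot: [0.706, 0.054, -0.704, 0.053]
contact_force: [0.4, 0.0, 6.8]
opening: 0.271
```

Call:
drive_tool --deltas '[[[0,0,0],[0.2,0,0],1],[[0,0,0],[0,0,0],1],[[0,0,0],[0,0,0],1]]'

```text
clock: 7.3
tool_pos: [0.5277, 0.2238, 0.0331]
eef_rot: [0.706, 0.054, -0.704, 0.053]
contact_force: [-3.2, -0.6, 23.0]
opening: 0.272
```

It's hard against the seat: 23 N with no motion, and the TCP height matches home. Releasing and lifting.

Call:
drive_tool --deltas '[[[0,0,0],[-0.2,0,0],1],[[0,0,0],[0,0,0],3.5],[[0,0,0],[0,0,0],5],[[0,0,0],[0,0,0],5],[[0,0,0],[0,0,0],5],[[0,0,0],[-1.0,0,0],5],[[0,0,0],[-2,0,0],5],[[0,0,0],[-3,0,0],5],[[0,0,0],[-3,0,0],5],[[0,0,0],[-3,0,0],5],[[0,0,0],[-2,0,0],5],[[0,0,0],[0,0,0],5]]'

```text
clock: 8.3
tool_pos: [0.5293, 0.2241, 0.1775]
eef_rot: [0.708, 0.054, -0.702, 0.052]
contact_force: [0.5, -0.5, -0.1]
opening: 0.567
```

Call:
drive_tool --deltas '[[[0,0,0],[-1,0,2],5],[[0,0,0],[0,0,2],5],[[0,0,0],[0,0,0],5],[[0,0,0],[0,0,0],5],[[0,0,0],[0,0,0],5]]'

```text
clock: 8.72
tool_pos: [0.488, 0.2173, 0.1825]
eef_rot: [0.705, 0.053, -0.705, 0.054]
contact_force: [-0.2, 0.2, -0.1]
opening: 0.562
```

```bash
python3 - <<'E'
from h import *; wrist('w4')
import cv2
from plant import r
a=cv2.imread("pics/w4.png"); b=r.snapshot("scene")["color"][:,:,::-1]
c=cv2.resize(b[190:310,380:520],(400,343),interpolation=cv2.INTER_CUBIC); d=cv2.resize(b[250:400,190:340],(400,343)[:2],interpolation=cv2.INTER_CUBIC)
o=np.zeros((600,800,3),np.uint8); o[:343,:400]=c;o[:343,400:]=d; o[343:600,100:700]=a[20:277,20:620]
cv2.imwrite("pics/chk.png",o)
E
```

```text
[0.4880166  0.21730097 0.18250602] [[0.001, 0.151, -0.989], [-0.0, -0.989, -0.151], [-1.0, 0.0, -0.001]]
```

View pics/chk.png

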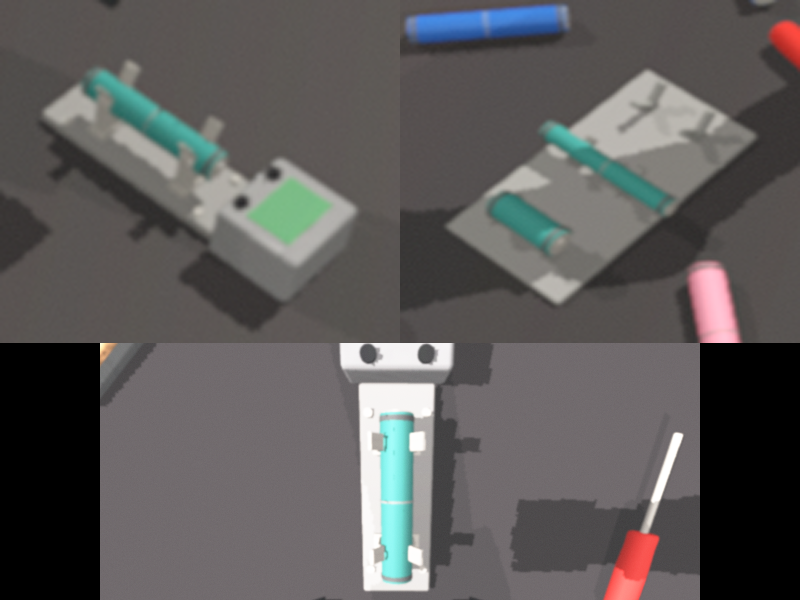

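The composite shows the stick level and deep between the jaws of both clips. The thin stick and the short cell are still in the rack. One numerical check before handing in.

```bash
python3 - <<'E'
from h import *
s=pickle.load(open("w4.pkl","rb")); c=np.array([.5282,.2226,0]);a=np.radians(8.5);u=np.array([np.cos(a),np.sin(a),0])
for n,U,V,z in(("ring",317,179,.055),("end1",317,91,.042),("end2",317,259,.042),("clip1",316.5,118,.065),("clip2",317,230,.065)):
    p=ray(s,U,V,z); print(n,(1000*(p-c)@u).round(1),"lat",(1000*(p-c)@np.array([-u[1],u[0],0])).round(1))
# apparent width -> height: sleeve between x=380..412 of composite at ring
for z in(.042,.052): print(z,np.linalg.norm(ray(s,301,179,z)-ray(s,333,179,z)))
from plant import r
print(r.get_state()["contact_force"]); print(r.finish_job())
E
```

```text
ring -1.1 lat -0.0
end1 62.3 lat 0.2
end2 -69.5 lat -0.3
clip1 42.0 lat 0.5
clip2 -38.2 lat -0.2
0.042 0.02534220657622065
0.052 0.024421842036436787
[ 0.13131503 -0.64084779 -0.1069902 ]
the job is handed in; nothing more can be done
None
```

The thick long stick is snapped into both clips of the tester, and I handed the job in at about 9 s on the robot's clock. I took it from the left place of the rack, between its V supports, and pressed it straight down with a 60 N grip.

**Fully home:** the stick stopped hard on the seat, at 23 N with no further motion. The TCP was at z 33 mm, which puts the stick's axis at about 42 mm, the home height.

**Centring:** the last wrist picture gave these positions:

| Point | Along the stick (mm from tester centre) | Sideways (mm) |
|---|---|---|
| Ring | -1.1 | 0.0 |
| One end | +62 | +0.2 |
| Other end | -69.5 | -0.3 |

The end readings put the stick's middle about 3 mm off centre, slightly more than the ring does. The clip readings in the same picture were also lopsided (+42 and -38 mm, where both should be 42), so positions along the stick are only good to a few millimetres.

**Rack and gripper:** the thin stick and the short cell are still in the rack. The open gripper was clear, with the tool at z 0.18 m and reading almost no contact force. The hand-in reports no verdict.

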